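Load the wax cartridge and index the carousel

TASK

Lift the tall wax cartridge straight up out of the warming block and lower it, upright and without dropping it, all the way down into the one empty pocket of the cartridge carousel. Then turn the carousel exactly one click anticlockwise (seen from above), so that the new cartridge stands at the applicator head, and let go. Leave the other cartridges and the two plugs in their places and do not push the tin or the jar about.

Things in the scene. Friction and masses are not known exactly. Their poses are not given: they have to be found in the camera images.
- cartridge_center (a point): The wax cartridge to load: rigid white plastic cylinder, 34 mm diameter, 130 mm tall, 0.11 to 0.22 kg, upright in one of the block's three wells (which one varies), the only tall thing there. Point: its centre, 65 mm above its foot and 65 mm below its top; z up along it, yaw means nothing. In the block its top 50 mm stand clear. Foot chamfer 3.5 mm wide, 5 mm high; the top 6 mm are chamfered too.
- cartridge: The same cartridge; origin at the centre of its foot.
- block: Fixed aluminium block, 84 (x) by 230 (y) by 95 mm high, a low 14 mm thick black strip along its +x side; origin: centre of its underside. Three round wells along its own y, at -72, 0 and +72 mm, 35.5 mm wide and 80 mm deep (floor 15 mm above the bench): a snug fit, so the cartridge comes out only straight up, by 80 mm. The two other wells hold steel plugs.
- plug_a_center (a point): A steel blanking plug that stays in the block: flush with the block's top but for a 24 mm wide knob standing 25 mm above it (105 mm tall in all). The point is half-way up.
- plug_b_center (a point): The other steel plug, same as plug_a.
- carousel: Fixed carousel base: round green plate 224 mm across; origin: centre of its underside, on the vertical turning axis. A small tongue with a steel mark points along its -x: the load place. The applicator head, a green box 95 x 100 mm, 145 mm high with a dark roller on top, stands 72 degrees anticlockwise (from above) from the load place, 120 to 215 mm from the axis.
- pocket (a point): Floor centre of the one empty pocket (at the load place at the start), on the wheel, 47 mm above the bench, 85 mm from the turning axis; moves with the wheel; z up. The pocket is a round aluminium cup, 38 mm inside, 44 mm outside diameter, 55 mm deep, rim 102 mm above the bench. A seated cartridge has its centre 65 mm above this point and its top 75 mm above the rim.
- handle (a point): Centre of the black bar handle on the carousel's central stalk, on the turning axis, 190 mm above the bench. The bar is 90 mm long along this point's y, 16 mm thick along its x, 26 mm high (177 to 203 mm above the bench) and turns with the wheel. The tops of seated cartridges are 177 mm above the bench, their inner sides 68 mm from the axis.
- rotor (a joint): Angle of the carousel wheel, rad: 0 at the start (empty pocket at the load place), growing anticlockwise seen from above. Five pockets: a click is 72 degrees = 1.257 rad. A detent pulls it to each click with up to 0.15 N m (past half-way it is drawn on to the next). Stop at -0.15, none forward for several clicks. Let go, it settles within about 0.03 rad of the click.
- tin: Bystander: flat steel tin, 64 mm across, 50 mm high; origin under its centre. Leave alone.
- jar: Bystander: amber jar, 68 mm across, 100 mm high; origin under its centre. Leave alone.
- loaded1_center (a point): Cartridge already in the carousel, in the pocket 72 degrees anticlockwise of the empty one; same shape as the one to load. The point is half-way up. It stays in its pocket and rides along.
- loaded2_center (a point): Cartridge already in the carousel, in the pocket 144 degrees anticlockwise of the empty one; same shape as the one to load. The point is half-way up. It stays in its pocket and rides along.
- loaded3_center (a point): Cartridge already in the carousel, in the pocket 216 degrees anticlockwise of the empty one; same shape as the one to load. The point is half-way up. It stays in its pocket and rides along.
- loaded4_center (a point): Cartridge already in the carousel, in the pocket 288 degrees anticlockwise of the empty one; same shape as the one to load. The point is half-way up. It stays in its pocket and rides along.
Mind the look-alikes: they are no part of the job. What is shaped like the cartridge but blue is not meant.

How it is judged:
On the way:
1. the cartridge stands fully down in the empty pocket, the carousel not yet turned (horizontal distance between cartridge_center and pocket below 0.008 m and height (world z) of cartridge_center between 0.105 and 0.117 m and angle between cartridge_center's own z axis and vertical below 0.15 rad and value of joint rotor between -0.3 and 0.3 rad), for 0.2 s.
At the end, for the whole second after the job is handed in: The cartridge stands upright (within 0.15 rad) on the floor of its pocket (centre within 8 mm of the pocket's axis, not more than 5 mm too high), the carousel rests one click on (1.257 rad, within 0.12), and the gripper touches nothing (horizontal distance between cartridge_center and pocket below 0.008 m and height (world z) of cartridge_center between 0.105 and 0.117 m and angle between cartridge_center's own z axis and vertical below 0.15 rad and value of joint rotor between 1.13664 and 1.37664 rad and velocity of joint rotor between -0.1 and 0.1 rad/s).
It fails at once if the carousel is turned more than one click (value of joint rotor above 1.8 rad).
It fails at once if a cartridge already in the carousel is pulled up or tipped out (height (world z) of any of loaded1_center, loaded2_center, loaded3_center, loaded4_center above 0.14 m or angle between any of loaded1_center, loaded2_center, loaded3_center, loaded4_center's own z axis and vertical above 0.35 rad).
It fails at once if a plug is pulled out of the warming block (distance of any of plug_a_center, plug_b_center from where it was at the start of the episode above 0.02 m).
It fails at once if the cartridge is dropped into the pocket instead of being lowered (horizontal distance between cartridge_center and pocket below 0.03 m and linear speed of cartridge above 0.6 m/s and contact force between the fingers and cartridge below 0.1 N).
It fails at once if the tin or the jar is pushed away (over 40 mm) (distance of any of tin, jar from where it was at the start of the episode above 0.04 m).
It also fails if it takes over 61 s, if anything falls off the work surface, if the arm or the gripper's body presses on something with over 40 N, if the wrist force passes 120 N, or if a joint passes its speed limit or range.

ROBOT

A 6-joint arm with a two-finger parallel gripper is mounted at the origin on the work surface. World frame = base frame: x ahead of the robot, y to its left, z up, the work surface at z = 0. Lengths are in m, angles in rad, forces in N, time in s.
With the tool pointing down it reaches from about 0.225 to 0.875 m from the base axis. Payload 3.4 kg.
Tool frame: the origin (TCP) lies between the finger pads; the fingertips stand 17 mm ahead of it and the grasp point (between the pads) lies 2 mm behind it; y points along the fingers, z is the direction in which the jaws open and shut, and the axes are right-handed (so a half turn about y gives the same grasp; the last joint's range is limited). The gripper opens to 85 mm and grips with 20 to 120 N. Pads are 22 mm wide; open, the fingers measure 114 mm over their backs; the gripper's body (76 mm by 85 mm) begins 54 mm behind the grasp point. The pads swing forward as they close: fully open they stand 13 mm farther back than shut.
Start: joints at [1.086, 0.276, 1.505, -0, 1.361, -0.121], TCP at [0.205, 0.537, 0.248] pointing down, gripper open.
Joint ranges: [-2.89, 2.89], [-0.75, 2.08], [0.22, 2.7], [-1.18, 4.32], [0.11, 2.71], [-2.7, 2.7]. Speed limits (rad/s): [2.57, 2.57, 3.14, 3.14, 3.14, 3.14].

INTERFACE

Orientations are given as a unit quaternion [w, x, y, z].
In Python, from rig import manip, get_image, camera_model, sign_off, spot_in, silhouettes, spot_point gives the robot as it stands.
- The arm moves only by the tool jog_arm, never from a script. Its argument "targets" is a list of rows, each a list of 3 entries, a list of its own where there are three numbers: the finger opening in m, from 0 to 0.0854, then the shift along the world's x, y, z in m, then the turn about the world's z in rad. In form: [[claw, [x, y, z], spin], ...]. A call has 1 to 10 rows; each row shifts and turns the commanded pose from where the row before left it; what a row does not reach is not made up. A row lasts 1/8 s, in which the tool goes at most 62.5 mm and 10.7 degrees, less where a joint would pass 70% of its speed; a pose out of reach is approached as far as the arm can. A call with a gripper value outside its range is refused whole. The fingers move at their own pace and stop on an object; "force" is the grip in N (left out, the last holds). Time passes only in rows, so rows that do not move let the fingers close. It gives the time, the measured TCP pose, the force and the opening at its end, in the units of the state.
- manip.get_state(): the state, without advancing time (a new reading comes with each control period).
- get_image(name): name is "scene" or "top"; returns (picture, depth): 480x640x3 uint8, red, green, blue; 480x640 float32, m along the optical axis (not along the pixel's ray), 0 where there is no reading.
- camera_model(name): a dict with "mtx" (3x3 intrinsics, pixels), "distortion" ([k1, k2, p1, p2, k3] as OpenCV has them; the pictures are not rectified), "world_from_camera" (4x4, takes a point from camera to world coordinates). Camera axes: x right, y up, looking along -z (the intrinsics and any distortion apply to the point x, -y, -z); pixel columns grow to the right and rows downward; lengths in m; the calibration is good to about 2 mm. A picture is of the moment at which its call begins. camera_model takes no time and is no camera call.
- sign_off(): hands the job in, once; it reports no verdict.
Trained networks look in the newest picture that a camera, given by its name, has taken for a name from the list of things; names that differ only in an ending like _2 or _b are one class to them, and where a whole thing is asked for, a point or a joint stands for the part that bears it (a point fixed in the world has none). Each returns a list of dicts, best first, with "score" (0 to 1); they miss things now and then, are a little off and sometimes report something else, mostly with a low value. They report only what shows in the picture. A call takes as long as a camera call. They do not tell look-alikes from the thing itself.
- spot_in(name, camera): "position" ([column, row] in pixels, amid what is visible of it).
- silhouettes(name, camera): "mask" (480x640 bool, what is visible of it) and "position" ([column, row] in pixels, amid what is visible of it).
- spot_point(name, camera): "position" ([column, row] in pixels: a listed point, or the origin of a listed thing).
The state is a dict: "clock": time; "qpos": joint angles; "qd": joint speeds; "effort": joint torques, N m; "position": TCP position; "ee_rot": TCP orientation; "contact_force": force on the tool from outside, world axes, zero at the start; "moment": the same for the moment, N m; "width": finger opening in m.
Only numpy, scipy, OpenCV 4.12 (cv2) and the standard library are available. Lean on these libraries where they do the work, as an engineer would, in place of code of your own. Each camera call takes 0.05 s, during which the arm holds its last target.

## Working session

There is one attempt and no reset: what is moved stays moved. The work goes in short steps, Python scripts to look and compute and a tool call to move; the robot and the scene stay as the last step left them, time stands still between calls to the robot, and variables do not carry over. Pictures are saved under pics/ and viewed, and the job is handed in when it is done.

Besides the shell and the picture viewer there is one more tool, called as a command line: name --argument value ..., lists and objects as JSON in quotes. jog_arm: Moves the arm, as the interface text tells. Its arguments: {"type":"object","properties":{"targets":{"type":"array","items":{"type":"array"}},"force":{"type":"number"}},"required":["targets"]}

```bash
ls; mkdir -p pics; cat > h.py <<'E'
import numpy as np, cv2
from rig import *
def save(n,im): cv2.imwrite('pics/'+n+'.png',cv2.cvtColor(im,cv2.COLOR_RGB2BGR))
def ray(cam,px):
    m=camera_model(cam); T=np.array(m['world_from_camera'])
    u=cv2.undistortPoints(np.array([[px]],float),np.array(m['mtx']),np.array(m['distortion']))[0,0]
    return T[:3,3], T[:3,:3]@np.array([u[0],-u[1],-1.0])
def at_z(cam,px,z):
    o,d=ray(cam,px); return o+d*(z-o[2])/d[2]
def at_depth(cam,px,dep):
    o,d=ray(cam,px); return o+d*dep
def proj(cam,P):
    m=camera_model(cam); T=np.linalg.inv(np.array(m['world_from_camera']))
    p=T[:3,:3]@np.array(P)+T[:3,3]; p=np.array([[p[0],-p[1],-p[2]]])
    return cv2.projectPoints(p,np.zeros(3),np.zeros(3),np.array(m['mtx']),np.array(m['distortion']))[0][0,0]
E
python3 - <<'E'
from h import *
for c in ('scene','top'):
    im,d=get_image(c); save(c+'0',im); np.save(c+'0.npy',d)
    print(c,np.round(camera_model(c)['world_from_camera'],3).tolist())
print(manip.get_state())
for n in ['cartridge_center','pocket','handle','carousel','block']:
    for c in ('scene','top'):
        print(n,c,[(np.round(r['position'],1).tolist(),round(r['score'],2)) for r in spot_point(n,c)[:6]])
E
```

```text
pics
scene [[-0.803, -0.327, 0.499, 1.186], [0.596, -0.437, 0.673, 0.918], [-0.002, 0.838, 0.546, 0.776], [0.0, 0.0, 0.0, 1.0]]
top [[-0.005, 0.993, -0.117, 0.467], [-1.0, -0.008, -0.025, 0.094], [-0.026, 0.117, 0.993, 1.124], [0.0, 0.0, 0.0, 1.0]]
{'clock': 0.1, 'qpos': array([ 1.08600890e+00,  2.76523599e-01,  1.50600593e+00,  9.80588706e-06,
        1.36069560e+00, -1.21029207e-01]), 'qd': array([-0.00064935, -0.00064025, -0.00513162,  0.00024726, -0.0003522 ,
        0.00092806]), 'effort': array([ 4.73245200e-04, -4.17698550e+01, -2.46404886e+01, -2.85800688e-04,
        5.77459519e-03,  6.54108362e-06]), 'position': array([0.2043892 , 0.53697573, 0.24753108]), 'ee_rot': array([-0.69489319,  0.69599295, -0.12807614,  0.12772533]), 'contact_force': array([-0.41697411, -0.50567434, -0.07094545]), 'moment': array([ 0.02971486, -0.00450542, -0.04672199]), 'width': 0.08539334375138441}
cartridge_center scene [([333.7, 246.8], 0.88), ([376.2, 241.9], 0.8), ([327.2, 223.7], 0.75)]
cartridge_center top [([352.2, 269.5], 0.74), ([297.6, 293.1], 0.6), ([313.1, 251.2], 0.58)]
pocket scene [([287.4, 188.9], 0.74)]
pocket top [([448.3, 289.7], 0.64), ([308.4, 252.0], 0.25)]
handle scene [([252.6, 139.4], 0.97), ([289.3, 187.8], 0.43)]
handle top [([469.3, 246.3], 0.72)]
carousel scene [([259.8, 213.2], 0.59)]
carousel top [([446.1, 252.8], 0.67)]
block scene [([354.3, 294.4], 0.61), ([218.6, 170.3], 0.59)]
block top [([278.4, 252.0], 0.85)]
```

View pics/scene0.png

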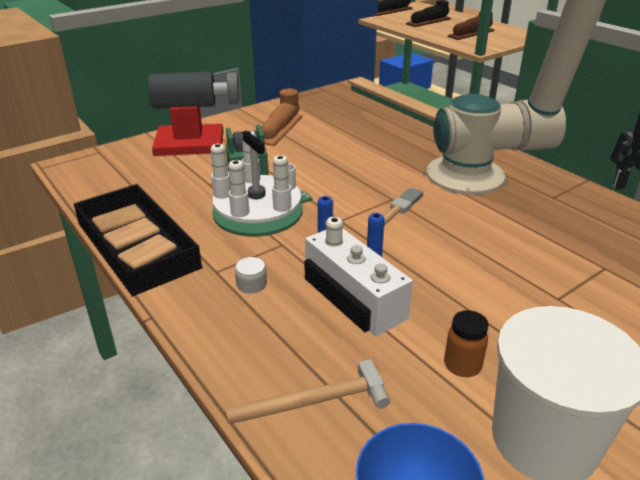

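View pics/top0.png

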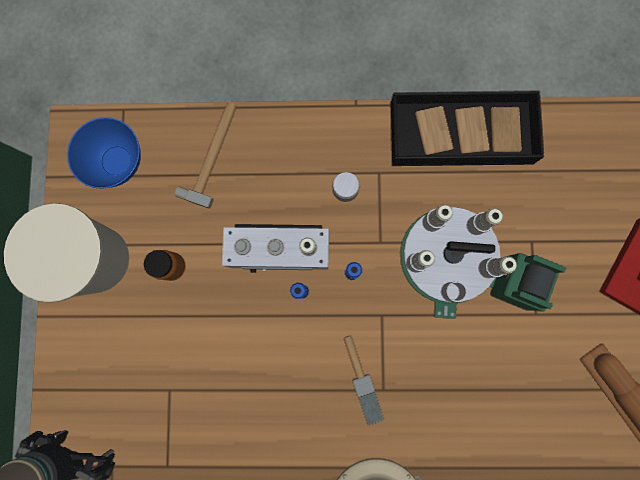

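The candidates for the cartridge in the top image are white at (308,246) in the block, and blue at (353,270) and (299,291) on the bench. The white one in the block's end well fits. I'll confirm it in a crop and measure.

```bash
python3 - <<'E'
from h import *
im=cv2.cvtColor(cv2.imread('pics/top0.png'),cv2.COLOR_BGR2RGB)
a=cv2.resize(im[215:305,215:365],None,fx=5,fy=5,interpolation=cv2.INTER_CUBIC); save('cropblock',a)
b=cv2.resize(im[195:325,390:570],None,fx=4.4,fy=4.4,interpolation=cv2.INTER_CUBIC); save('cropcar',b)
d=np.load('top0.npy')
m=camera_model('top');T=np.array(m['world_from_camera'])
vv,uu=np.mgrid[0:480,0:640]
un=cv2.undistortPoints(np.stack([uu,vv],-1).reshape(-1,1,2).astype(float),np.array(m['mtx']),np.array(m['distortion']))[:,0]
P=(np.c_[un[:,0],-un[:,1],-np.ones(len(un))]*d.reshape(-1,1))@T[:3,:3].T+T[:3,3]
P=P.reshape(480,640,3); np.save('P.npy',P)
print('table z',np.median(P[330:380,200:330,2]))
def reg(r0,r1,c0,c1,z0,z1):
    q=P[r0:r1,c0:c1].reshape(-1,3); return q[(q[:,2]>z0)&(q[:,2]<z1)]
q=reg(215,290,215,340,.088,.102)
r=cv2.minAreaRect((q[:,:2]*1000).astype(np.float32)); print('block top',r,np.median(q[:,2]))
q=reg(225,270,290,330,.135,.155);print('cart top',len(q),q[:,:2].mean(0),(q[:,:2].max(0)+q[:,:2].min(0))/2,np.ptp(q,axis=0),np.median(q[:,2]))
for nm,(r0,r1,c0,c1) in dict(A=(200,228,430,460),B=(204,235,480,508),C=(248,275,410,440),D=(253,285,490,522)).items():
    q=reg(r0,r1,c0,c1,.165,.19);print(nm,len(q),(q[:,:2].max(0)+q[:,:2].min(0))/2,np.ptp(q,axis=0),np.median(q[:,2]))
q=reg(235,265,440,500,.195,.215);r=cv2.minAreaRect((q[:,:2]*1000).astype(np.float32)); print('handle',len(q),r,np.median(q[:,2]))
q=reg(278,305,438,470,.095,.11);print('rim',len(q),(q[:,:2].max(0)+q[:,:2].min(0))/2,np.ptp(q,axis=0),np.median(q[:,2]))
print('tin',at_z('top',(346,184),.05),'jar',at_z('top',(158,264),.1),'blue',at_z('top',(353,268),.13),at_z('top',(299,290),.13))
E
```

```text
table z -0.0003891486887136475
block top ((574.8806762695312, 220.04168701171875), (229.98561096191406, 84.64312744140625), 88.8515396118164) 0.09440555653145788
cart top 204 [0.57260813 0.14720975] [0.57352339 0.1477891 ] [0.03380586 0.03161484 0.01410584] 0.1439207886773452
A 225 [ 0.63286633 -0.13044673] [0.03235044 0.03397826 0.01528552] 0.17560654729978487
B 237 [ 0.62528686 -0.23041201] [0.03439397 0.03358917 0.01909516] 0.17539858237111616
C 232 [ 0.54201449 -0.09128854] [0.03255045 0.03417257 0.01561228] 0.17603333844459945
D 250 [ 0.53044937 -0.24243455] [0.03833995 0.05621985 0.0217592 ] 0.1759329118420882
handle 388 ((561.19921875, -173.93472290039062), (88.58493041992188, 16.226734161376953), 84.82032775878906) 0.20159944522538276
rim 108 [ 0.47693798 -0.16687792] [0.04221088 0.0439184  0.01027114] 0.1008073882554954
tin [0.72310138 0.06150676 0.05      ] jar [0.53845038 0.47275426 0.1       ] blue [0.52538224 0.05140654 0.13      ] [0.4804187  0.16392626 0.13      ]
```

View pics/cropblock.png

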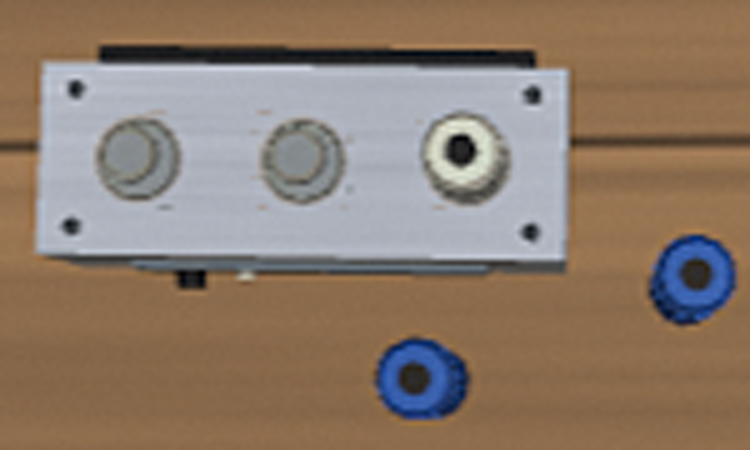

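View pics/cropcar.png

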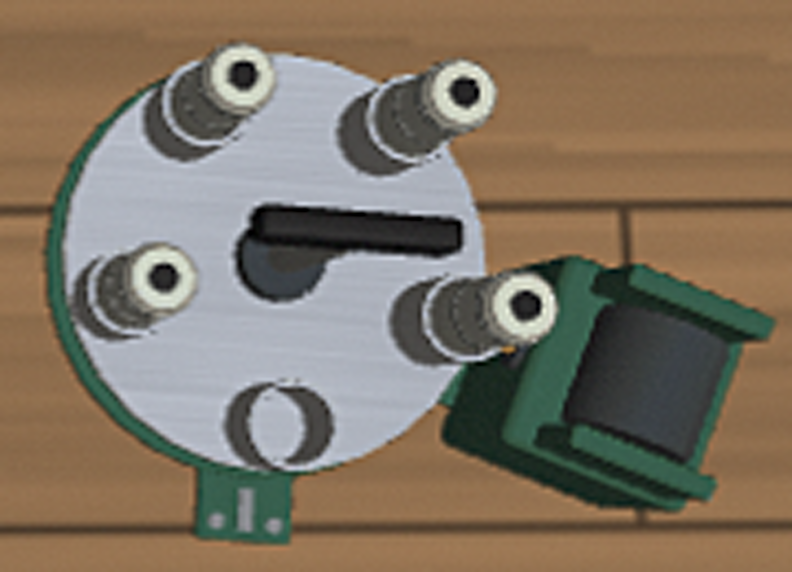

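```bash
python3 - <<'E'
from h import *
from scipy.spatial.transform import Rotation as R
s=manip.get_state();q=s['ee_rot'];M=R.from_quat([q[1],q[2],q[3],q[0]]).as_matrix();print(M.round(3))
print('jaw yaw deg',np.degrees(np.arctan2(M[1,2],M[0,2])),'time',s['clock'])
for c in ((.5735,.148),(.4766,-.1662),(.5612,-.1739)): print(np.degrees(np.arctan2(c[1],c[0])))
print(np.array([.5735,.148,.25])-s['position'])
# scene-camera cross-check of positions
for nm,p in dict(cart=[.5735,.148,.145],pocketrim=[.4766,-.1662,.102],handle=[.5612,-.1739,.203],l4=[.542,-.091,.177]).items(): print(nm,proj('scene',p).round(1))
im=cv2.cvtColor(cv2.imread('pics/scene0.png'),cv2.COLOR_BGR2RGB).copy()
for p in ([.5735,.148,.145],[.4766,-.1662,.102],[.5612,-.1739,.203],[.542,-.091,.177]):
    u=proj('scene',p); cv2.circle(im,tuple(int(round(x*8)) for x in u),8,(255,0,0),-1,shift=3)
save('chk',cv2.resize(im[120:290,200:400],None,fx=3.5,fy=3.5,interpolation=cv2.INTER_CUBIC))
E
```

```text
[[ 0.935  0.     0.356]
 [-0.356  0.     0.935]
 [-0.    -1.     0.   ]]
jaw yaw deg 69.15435703730363 time 0.6
14.470294100065887
-19.22469025242831
-17.21672958123614
[ 0.36888286 -0.38938897  0.00164424]
cart [335.2 220.9]
pocketrim [287.3 167.5]
handle [253.6 137.4]
l4 [280.9 158.3]
```

View pics/chk.png

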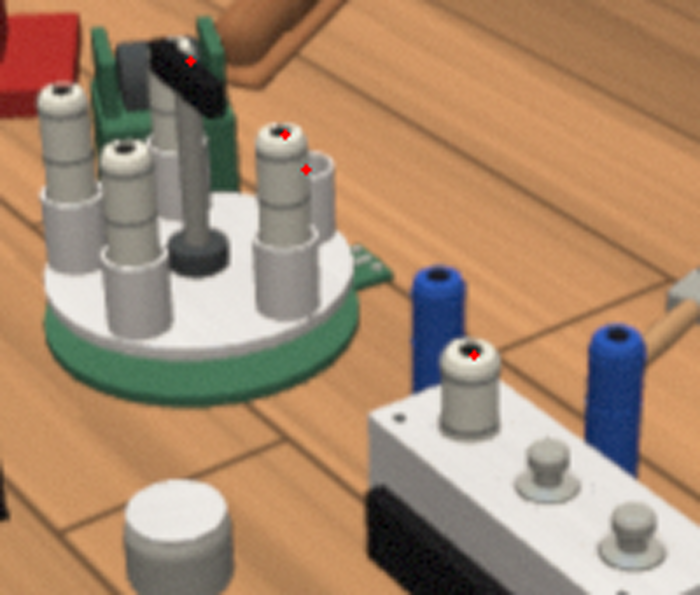

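White cartridge confirmed in the −y end well. Its top is at crop (460,150), which is top image (307,245). The scene-camera check agrees to about 1–2 mm. Going above it now.

jog_arm --targets '[[0.085,[0.037,-0.039,0],-0.122],[0.085,[0.037,-0.039,0],-0.122],[0.085,[0.037,-0.039,0],-0.122],[0.085,[0.037,-0.039,0],-0.122],[0.085,[0.037,-0.039,0],-0.122],[0.085,[0.037,-0.039,0],-0.122],[0.085,[0.037,-0.039,0],-0.122],[0.085,[0.037,-0.039,0],-0.122],[0.085,[0.037,-0.039,0],-0.122],[0.085,[0.037,-0.039,0],-0.122]]' --force 60

```text
clock: 1.85
position: [0.5758, 0.146, 0.2485]
ee_rot: [-0.496, 0.495, -0.504, 0.504]
contact_force: [-0.2, 0.6, 0.7]
width: 0.0849
```

jog_arm --targets '[[0.085,[0,0,0],0],[0.085,[0,0,0],0]]'

```text
clock: 2.1
position: [0.5741, 0.1475, 0.248]
ee_rot: [0.497, -0.497, 0.504, -0.503]
contact_force: [-0.9, -0.4, -0.1]
width: 0.0851
```

jog_arm --targets '[[0.085,[0,0,-0.03],0],[0.085,[0,0,-0.03],0],[0.085,[0,0,-0.03],0],[0.085,[0,0,-0.02],0],[0.085,[0,0,-0.016],0],[0.085,[0,0,0],0],[0.033,[0,0,0],0],[0.03,[0,0,0],0],[0.03,[0,0,0],0],[0.03,[0,0,0],0]]' --force 30

```text
clock: 3.35
position: [0.575, 0.1474, 0.1232]
ee_rot: [-0.497, 0.496, -0.503, 0.504]
contact_force: [-0.9, 0.0, 5.0]
width: 0.0333
```

jog_arm --targets '[[0.03,[0,0,0],0],[0.03,[0,0,0],0],[0.03,[0,0,0],0]]'

```text
clock: 3.72
position: [0.575, 0.1474, 0.1232]
ee_rot: [-0.497, 0.496, -0.503, 0.504]
contact_force: [-0.3, 0.0, 5.3]
width: 0.0331
```

jog_arm --targets '[[0.03,[0,0,0.002],0],[0.03,[0,0,0.01],0],[0.03,[0,0,0.01],0],[0.03,[0,0,0.01],0],[0.03,[0,0,0.01],0]]' --force 60

```text
clock: 4.35
position: [0.5745, 0.1474, 0.1652]
ee_rot: [-0.497, 0.497, -0.503, 0.503]
contact_force: [0.7, -0.7, -2.8]
width: 0.0325
```

```bash
python3 - <<'E'
from h import *
im,d=get_image('scene'); save('s1',cv2.resize(im[100:300,220:440],None,fx=3,fy=3))
E
```

```text
(no output)
```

View pics/s1.png

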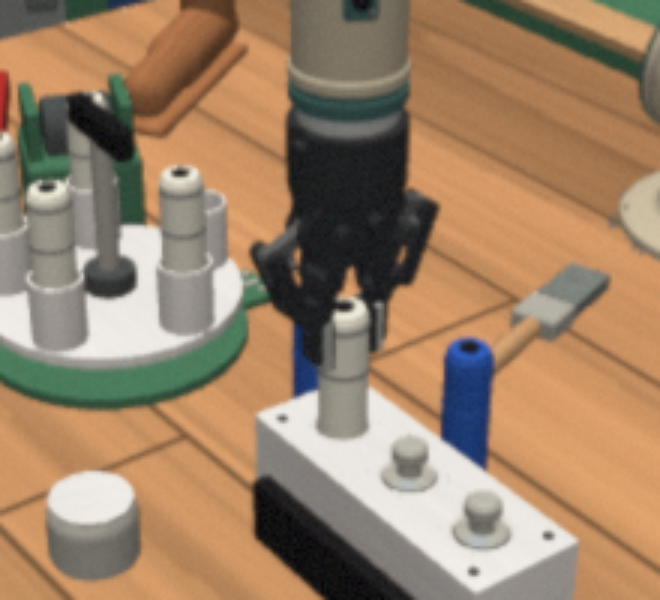

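The crop shows the cartridge gripped near its top at crop (345,330) and rising out of the well. Lifting it clear.

jog_arm --targets '[[0.03,[0,0,0.02],0],[0.03,[0,0,0.02],0],[0.03,[0,0,0.02],0],[0.03,[0,0,0.03],0],[0.03,[0,0,0.03],0],[0.03,[0,0,0.025],0],[0.03,[0,0,0],0]]'

```text
clock: 5.28
position: [0.5755, 0.1476, 0.3116]
ee_rot: [-0.498, 0.495, -0.502, 0.504]
contact_force: [-1.0, 0.0, -3.1]
width: 0.0322
```

jog_arm --targets '[[0.03,[-0.005,-0.016,0],-0.01],[0.03,[-0.01,-0.032,0],-0.01],[0.03,[-0.011,-0.036,0],-0.01],[0.03,[-0.011,-0.036,0],-0.01],[0.03,[-0.011,-0.036,0],-0.01],[0.03,[-0.011,-0.036,0],-0.01],[0.03,[-0.011,-0.036,0],-0.01],[0.03,[-0.011,-0.036,0],0],[0.03,[-0.011,-0.034,0],0],[0.03,[-0.005,-0.016,0],0]]'

```text
clock: 6.52
position: [0.4756, -0.1683, 0.3078]
ee_rot: [0.478, -0.479, 0.522, -0.52]
contact_force: [0.9, 0.4, -2.7]
width: 0.0325
```

jog_arm --targets '[[0.03,[0,0,0],0],[0.03,[0,0,0],0]]'

```text
clock: 6.78
position: [0.4776, -0.1657, 0.3089]
ee_rot: [0.479, -0.479, 0.521, -0.52]
contact_force: [-0.9, 0.8, -2.6]
width: 0.0324
```

```bash
python3 - <<'E'
from h import *
for c in ('scene','top'):
    im,d=get_image(c); save(c+'2',im); np.save(c+'2.npy',d)
    print(c,[(np.round(r['position'],1).tolist(),round(r['score'],2)) for r in spot_point('cartridge_center',c)[:6]])
print(manip.get_state()['position'])
for p in ([.4766,-.1662,.102],[.4766,-.1662,.19],[.4766,-.1662,.255],): print(proj('scene',p),proj('top',p))
im=cv2.imread('pics/scene2.png')[:,:,::-1]; save('s2',cv2.resize(im[50:250,190:390],None,fx=3,fy=3))
im=cv2.imread('pics/top2.png')[:,:,::-1]; save('t2',cv2.resize(im[190:330,390:560],None,fx=4,fy=4))
E
```

```text
scene [([284.5, 108.5], 0.73), ([252.2, 287.6], 0.73), ([372.9, 243.8], 0.72), ([327.6, 225.8], 0.58)]
top [([481.2, 288.8], 0.87), ([298.1, 292.5], 0.71), ([354.7, 269.4], 0.7), ([346.8, 188.9], 0.39)]
[ 0.47789584 -0.16569383  0.30932632]
[287.26123815 167.51141206] [455.61064936 291.1380867 ]
[286.14576395 134.51684221] [467.25044668 290.63229209]
[285.2753869  108.68539327] [477.3664952 290.1920876]
```

View pics/s2.png

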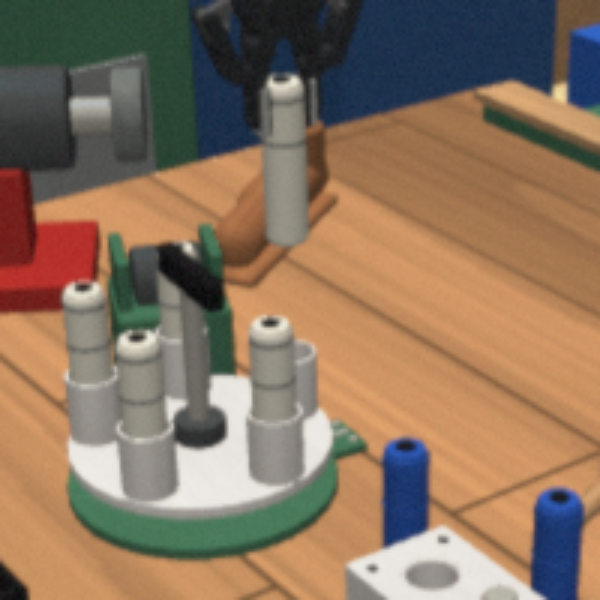

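View pics/t2.png

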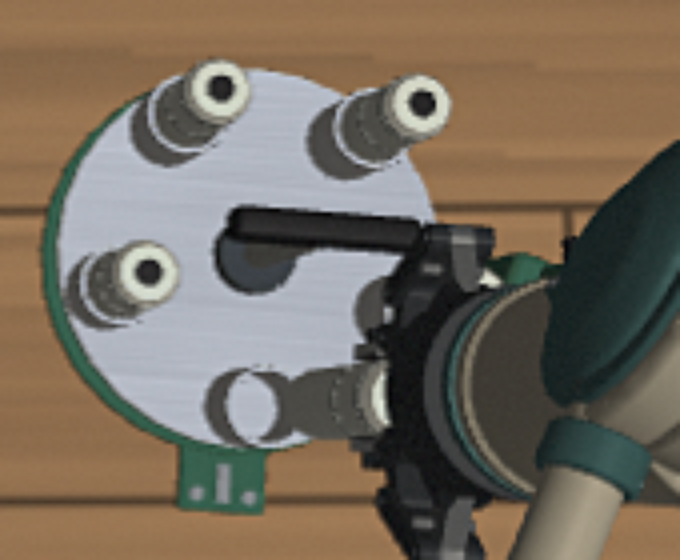

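Both views show it hanging upright over the empty pocket, foot at scene crop (287,240), and the well behind is empty. Lowering to the rim first.

jog_arm --targets '[[0.03,[0,-0.001,-0.02],0],[0.03,[0,0,-0.03],0],[0.03,[0,0,-0.025],0],[0.03,[0,0,-0.015],0],[0.03,[0,0,0],0],[0.03,[0,0,0],0]]'

```text
clock: 7.72
position: [0.4784, -0.1678, 0.2203]
ee_rot: [-0.479, 0.479, -0.52, 0.521]
contact_force: [0.2, -0.5, -2.1]
width: 0.0325
```

```bash
python3 - <<'E'
from h import *
for c in ('scene','top'):
    im,d=get_image(c); save(c+'3',im)
im=cv2.imread('pics/scene3.png')[:,:,::-1]; s=cv2.resize(im[100:220,220:340],None,fx=5,fy=5,interpolation=cv2.INTER_CUBIC); save('s3',s)
im=cv2.imread('pics/top3.png')[:,:,::-1]; save('t3',cv2.resize(im[240:330,410:510],None,fx=6,fy=6,interpolation=cv2.INTER_CUBIC))
E
```

```text
(no output)
```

View pics/s3.png

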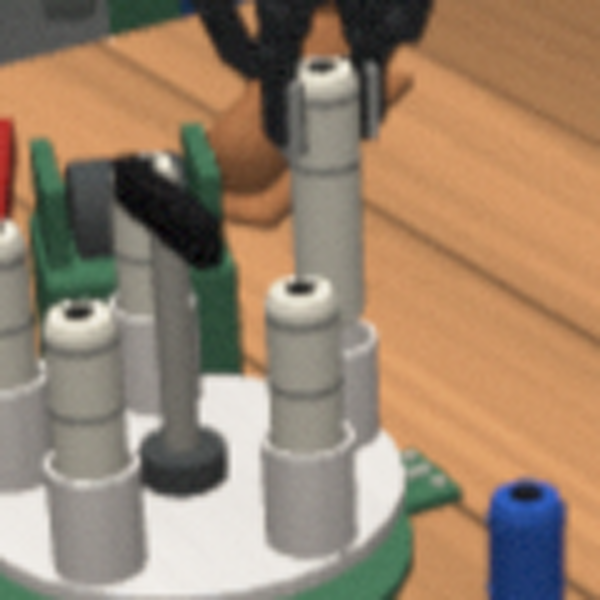

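View pics/t3.png

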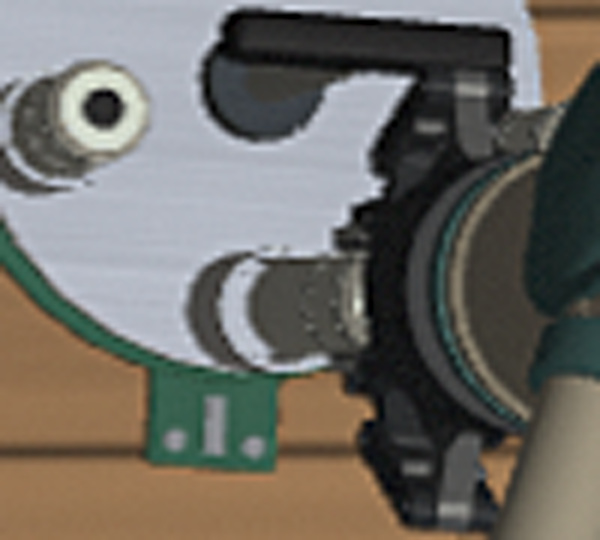

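Top crop: cup centre row about 310, cartridge row about 308. In the scene crop the columns match the projection. Aligned, so I'm lowering slowly.

jog_arm --targets '[[0.03,[-0.0005,0.0007,-0.008],0],[0.03,[0,0,-0.008],0],[0.03,[0,0,-0.008],0],[0.03,[0,0,-0.008],0],[0.03,[0,0,0],0]]'

```text
clock: 8.45
position: [0.4767, -0.1667, 0.1864]
ee_rot: [0.479, -0.479, 0.521, -0.52]
contact_force: [0.8, 0.9, -2.2]
width: 0.0326
```

jog_arm --targets '[[0.03,[0,0,-0.008],0],[0.03,[0,0,-0.008],0],[0.03,[0,0,-0.008],0],[0.03,[0,0,-0.004],0],[0.03,[0,0,-0.002],0],[0.03,[0,0,0],0]]'

```text
clock: 9.2
position: [0.4772, -0.1669, 0.1573]
ee_rot: [-0.479, 0.479, -0.52, 0.52]
contact_force: [0.0, 1.3, -1.8]
width: 0.0323
```

jog_arm --targets '[[0.03,[0,0,-0.002],0],[0.03,[0,0,-0.001],0],[0.03,[0,0,0],0]]'

```text
clock: 9.57
position: [0.4775, -0.1672, 0.1553]
ee_rot: [-0.479, 0.479, -0.52, 0.521]
contact_force: [-1.7, 0.0, 5.5]
width: 0.0324
```

jog_arm --targets '[[0.03,[0,0,-0.001],0],[0.03,[0,0,-0.001],0],[0.03,[0,0,0],0]]'

```text
clock: 9.95
position: [0.4775, -0.1675, 0.1552]
ee_rot: [-0.479, 0.479, -0.519, 0.521]
contact_force: [-5.1, 1.4, 17.4]
width: 0.0328
```

Force rises at TCP z=0.155, so the foot is at 0.047, on the pocket floor. Releasing.

jog_arm --targets '[[0.03,[0,0,0.001],0],[0.036,[0,0,0],0],[0.045,[0,0,0],0],[0.06,[0,0,0],0],[0.06,[0,0,0],0],[0.06,[0,0,0],0],[0.06,[0,0,0.01],0],[0.06,[0,0,0.03],0],[0.06,[0,0,0.03],0],[0.06,[0,0,0.04],0]]'

```text
clock: 11.2
position: [0.4767, -0.1667, 0.2644]
ee_rot: [0.479, -0.479, 0.521, -0.52]
contact_force: [0.8, 0.5, 0.9]
width: 0.0599
```

```bash
python3 - <<'E'
from h import *
for c in ('scene','top'):
    im,d=get_image(c); save(c+'4',im)
im=cv2.imread('pics/scene4.png')[:,:,::-1]; s=cv2.resize(im[80:240,200:360],None,fx=4,fy=4,interpolation=cv2.INTER_CUBIC)[:600]; save('s4',s)
print(manip.get_state()['position'])
for z in (.177,.102): print(proj('scene',[.4766,-.1662,z]))
E
```

```text
[ 0.47956611 -0.168108    0.26855297]
[286.31498692 139.53026533]
[287.26123815 167.51141206]
```

View pics/s4.png

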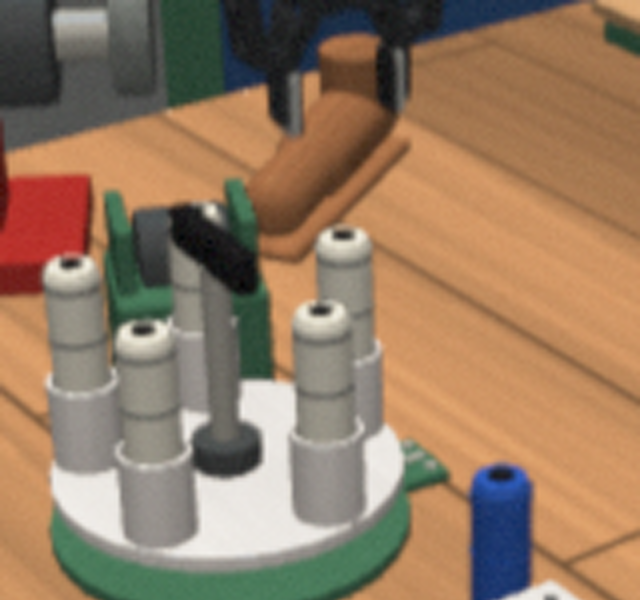

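The new cartridge is seated, top at crop (344,234), which is scene (286,138.5) against a predicted (286.3,139.5). Now to the handle.

jog_arm --targets '[[0.06,[0.02,-0.002,0],-0.005],[0.06,[0.03,-0.002,0],-0.005],[0.06,[0.02,-0.002,0],0],[0.06,[0.013,-0.001,0],0],[0.06,[0,0,0],0],[0.06,[0,0,0],0]]'

```text
clock: 12.05
position: [0.5593, -0.1737, 0.2632]
ee_rot: [0.476, -0.476, 0.523, -0.522]
contact_force: [-0.8, -0.1, -0.0]
width: 0.0601
```

```bash
python3 - <<'E'
from h import *
for c in ('scene','top'):
    im,d=get_image(c); save(c+'5',im)
im=cv2.imread('pics/scene5.png')[:,:,::-1]; s=cv2.resize(im[60:210,190:340],None,fx=4,fy=4,interpolation=cv2.INTER_CUBIC)[:600]; save('s5',s)
print(manip.get_state()['position'],manip.get_state()['qpos'].round(2))
E
```

```text
[ 0.55932331 -0.17379765  0.26349256] [-0.42  0.28  1.45 -0.    1.4  -0.33]
```

View pics/s5.png

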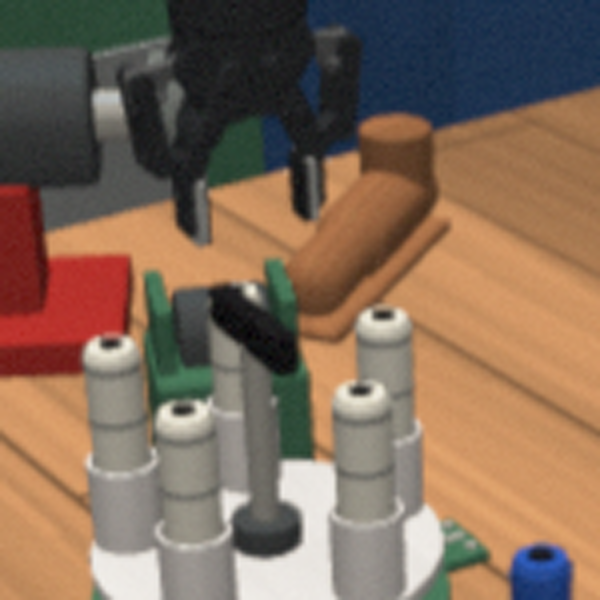

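Fingers straddle the bar at crop (255,325) with good room on both sides. Lowering and closing.

jog_arm --targets '[[0.06,[0.001,0,-0.02],0],[0.06,[0,0,-0.02],0],[0.06,[0,0,-0.02],0],[0.06,[0,0,-0.012],0],[0.06,[0,0,0],0],[0.02,[0,0,0],0],[0.012,[0,0,0],0],[0.012,[0,0,0],0],[0.012,[0,0,0],0],[0.012,[0,0,0],0]]' --force 30

```text
clock: 13.4
position: [0.5622, -0.1742, 0.1923]
ee_rot: [-0.477, 0.476, -0.522, 0.524]
contact_force: [2.8, 1.2, 4.2]
width: 0.0155
```

jog_arm --targets '[[0.012,[0,0,0],0.06],[0.012,[0,0,0],0.09],[0.012,[0,0,0],0.09],[0.012,[0,0,0],0.09],[0.012,[0,0,0],0.09],[0.012,[0,0,0],0.09],[0.012,[0,0,0],0.09]]'

```text
clock: 14.28
position: [0.5612, -0.1744, 0.1923]
ee_rot: [-0.61, 0.61, -0.357, 0.358]
contact_force: [-0.1, -1.0, 6.4]
width: 0.0155
```

jog_arm --targets '[[0.012,[0,0,0],0.09],[0.012,[0,0,0],0.09],[0.012,[0,0,0],0.09],[0.012,[0,0,0],0.09],[0.012,[0,0,0],0.09],[0.012,[0,0,0],0.09],[0.012,[0,0,0],0.06],[0.012,[0,0,0],0.057],[0.012,[0,0,0],0],[0.012,[0,0,0],0]]'

```text
clock: 15.52
position: [0.5603, -0.1753, 0.1923]
ee_rot: [-0.691, 0.694, -0.143, 0.143]
contact_force: [-1.8, -3.8, 6.4]
width: 0.0157
```

```bash
python3 - <<'E'
from h import *
from scipy.spatial.transform import Rotation as R
for c in ('scene','top'):
    im,d=get_image(c); save(c+'6',im)
im=cv2.imread('pics/scene6.png')[:,:,::-1]; s=cv2.resize(im[60:250,180:370],None,fx=3,fy=3,interpolation=cv2.INTER_CUBIC)[:600]; save('s6',s)
s=manip.get_state();q=s['ee_rot'];M=R.from_quat([q[1],q[2],q[3],q[0]]).as_matrix()
print('jaw yaw deg',np.degrees(np.arctan2(M[1,2],M[0,2])),s['position'])
E
```

```text
jaw yaw deg 66.69627579834776 [ 0.56035169 -0.17531253  0.19226372]
```

View pics/s6.png

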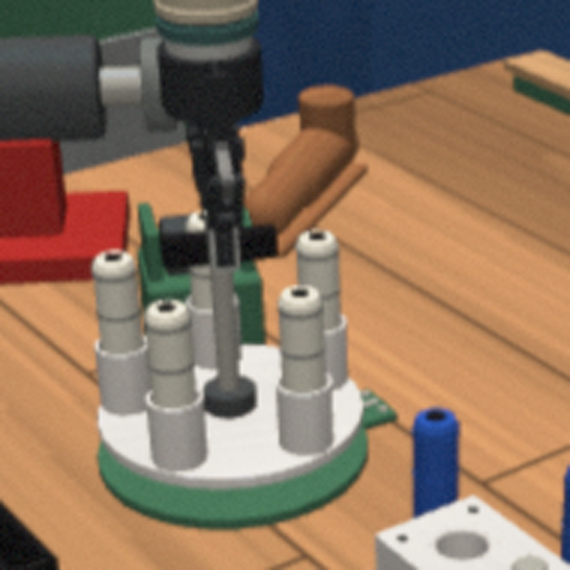

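The bar has turned with the gripper (jaw yaw 66.7°, target about 66.8°). Letting go and rising.

jog_arm --targets '[[0.03,[0,0,0],0],[0.05,[0,0,0],0],[0.05,[0,0,0],0],[0.05,[0,0,0],0],[0.05,[0,0,0.02],0],[0.05,[0,0,0.03],0],[0.05,[0,0,0.04],0],[0.05,[0,0,0.04],0],[0.05,[-0.04,0.04,0.03],0],[0.05,[-0.04,0.04,0.03],0]]'

```text
clock: 16.88
position: [0.4823, -0.0951, 0.3804]
ee_rot: [0.693, -0.692, 0.143, -0.143]
contact_force: [-0.6, 1.4, 0.9]
width: 0.0497
```

jog_arm --targets '[[0.05,[-0.04,0.05,0],0],[0.05,[-0.04,0.05,0],0],[0.05,[-0.03,0.05,0],0],[0.05,[-0.03,0.05,0],0],[0.05,[0,0.05,0],0],[0.05,[0,0,0],0],[0.05,[0,0,0],0],[0.05,[0,0,0],0]]'

```text
clock: 17.88
position: [0.3452, 0.1507, 0.3798]
ee_rot: [-0.692, 0.693, -0.144, 0.144]
contact_force: [-0.7, 0.2, 0.6]
width: 0.0503
```

```bash
python3 - <<'E'
from h import *
for c in ('scene','top'):
    im,d=get_image(c); save(c+'7',im); np.save(c+'7.npy',d)
d=np.load('top7.npy')
m=camera_model('top');T=np.array(m['world_from_camera'])
vv,uu=np.mgrid[0:480,0:640]
un=cv2.undistortPoints(np.stack([uu,vv],-1).reshape(-1,1,2).astype(float),np.array(m['mtx']),np.array(m['distortion']))[:,0]
P=((np.c_[un[:,0],-un[:,1],-np.ones(len(un))]*d.reshape(-1,1))@T[:3,:3].T+T[:3,3])
c=np.array([.5612,-.1739])
r=np.linalg.norm(P[:,:2]-c,axis=1)
q=P[(r<.05)&(P[:,2]>.195)&(P[:,2]<.212)]; print('handle',cv2.minAreaRect((q[:,:2]*1000).astype(np.float32)))
for k in range(5):
    a=np.radians(174.8+72*k); e=c+.085*np.array([np.cos(a),np.sin(a)])
    q=P[(np.linalg.norm(P[:,:2]-e,axis=1)<.025)&(P[:,2]>.165)&(P[:,2]<.19)]
    if len(q): print(k,e.round(4),len(q),((q[:,:2].max(0)+q[:,:2].min(0))/2).round(4),np.median(q[:,2]).round(4))
im=cv2.imread('pics/top7.png')[:,:,::-1]; save('t7',cv2.resize(im[195:325,390:570],None,fx=4.4,fy=4.4,interpolation=cv2.INTER_CUBIC))
print(manip.get_state()['position'],manip.get_state()['contact_force'])
E
```

```text
handle ((561.0852661132812, -174.7046661376953), (17.096553802490234, 89.76721954345703), 66.20106506347656)
0 [ 0.4765 -0.1662] 240 [ 0.4762 -0.1668] 0.1761
1 [ 0.5277 -0.252 ] 247 [ 0.527  -0.2526] 0.1754
2 [ 0.6252 -0.2299] 238 [ 0.6243 -0.2303] 0.1756
3 [ 0.6342 -0.1304] 238 [ 0.6338 -0.1308] 0.1756
4 [ 0.5424 -0.091 ] 235 [ 0.5422 -0.0919] 0.176
[0.34532705 0.15071265 0.37981304] [0.18928329 0.33226726 0.44607719]
```

View pics/t7.png

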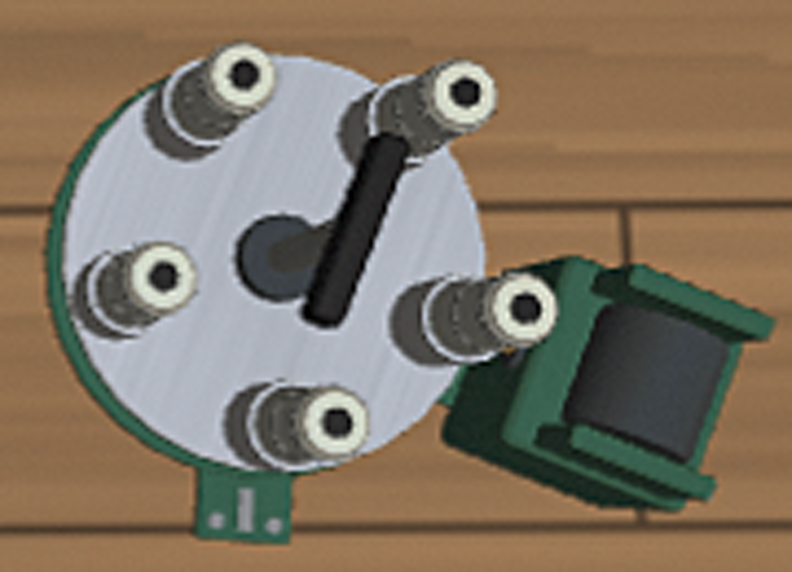

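View pics/scene7.png

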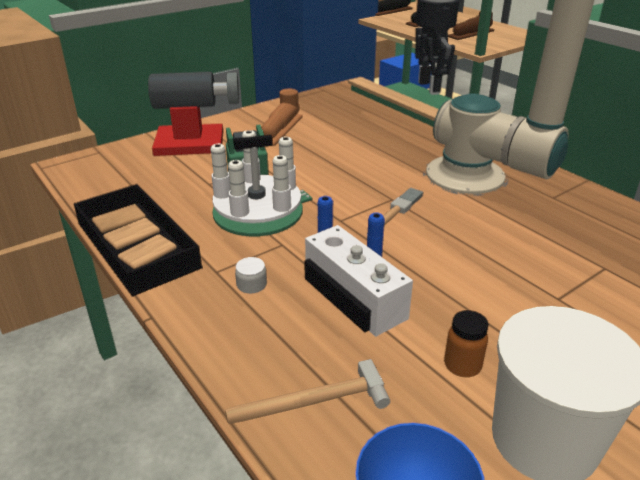

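The handle turned from −5.2° to 66.2°, about 71.4°. All five cartridge tops are at about 0.176 m and on their clicks, and the gripper is clear. Plugs (scene 356,253 and 380,270), tin (251,274) and jar (466,343) are unmoved.

```bash
python3 -c "
from rig import *
print(sign_off())"
```

```text
the job is handed in; nothing more can be done
None
```

The job is handed in. I lifted the white cartridge straight up out of the block's end well and lowered it into the empty pocket until it touched the floor. I then turned the carousel one click anticlockwise by its handle, let go and moved the arm clear. The whole job took about 18 s of the 61 s allowed.

Last checks, all passed:
- **Carousel:** the handle measured about 71.4° from its starting angle, against 72° for one click.
- **Cartridges:** all five tops are level at about 0.176 m and within about 1 mm of where they should stand.
- **Gripper:** it touches nothing, and the force reading is close to zero.
- **Surroundings:** the plugs, tin, jar and blue look-alikes look unmoved in the final pictures.

No check failed or disagreed beyond the 1–2 mm expected from the calibration. Sign-off gave no verdict.

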